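# Take the bayonet lid off the orange-lidded sample canister

## Task

Open the steel sample canister that has the orange lid: by its bar grip turn the lid anticlockwise (seen from above) until its two lugs reach the two slots in the black collar, then lift it straight off. Lower it, right way up, into the yellow tray and only let go once it is down; leave the blue-lidded canister shut.

Things in the scene. Friction and masses are not known exactly. Their poses are not given: they have to be found in the camera images.
- orange_lid: Loose orange lid, 0.2 kg, disc 88 mm wide, 16 thick; origin at its underside's centre, z up. Bar grip centred along its x axis: 60 mm long, 14 thick, 16 to 46 mm above origin. Lugs at +x and -x, in line with the bar: 18 mm wide, tips 51 mm out, 1 to 7 mm above origin. Starts shut, bar 45 to 80 degrees clockwise of the slots; turns easily; half a turn looks the same.
- orange_can: Steel canister under the orange lid, upright, fixed to the bench, 120 mm wide (foot 140), 105 high; origin at its underside's centre, z up. Lid seat 90 mm up. A black collar (inner diameter 94, 99.5 to 105.5 mm up) covers the lugs except at two 60 degree slots centred on its +x and -x axes; lid lifts when its bar is within 15 degrees of that line. Stop about 20 degrees anticlockwise past it.
- tray: Shallow square yellow tray, empty, fixed to the bench: 156 by 156 mm outside, walls 3 mm, rim 14 mm high, floor 3 mm thick. Origin at the centre of its underside, on the bench. The lid fits flat inside at any yaw when centred within about 20 mm.
- blue_lid: The same lid in blue, on a second identical steel canister, to be left shut. Origin at the centre of the disc's underside, 90 mm above the bench; its bar lies along its x axis, bar top 136 mm above the bench.
Mind the look-alikes: they are no part of the job. Leave any pink or red look-alike of the orange_lid alone. There is more than one size of the tray; the one meant has the size given above.

How it is judged:
By the outcome, as a careful person would: the job done as asked, in the order asked, and still so for the second after the job is handed in, with the robot touching nothing.
It also fails if it takes over 48 s, if anything falls off the work surface, if the arm or the gripper's body presses on something with over 40 N, if the wrist force passes 120 N, or if a joint passes its speed limit or range.

## Robot

A 6-joint arm with a two-finger parallel gripper is mounted at the origin on the work surface. World frame = base frame: x ahead of the robot, y to its left, z up, the work surface at z = 0. Lengths are in mm, angles in rad, forces in N, time in s.
With the tool pointing down it reaches from about 350 to 875 mm from the base axis. Payload 4.2 kg.
Tool frame: the origin (TCP) lies between the finger pads; the fingertips stand 14 mm ahead of it and the grasp point (between the pads) lies 5 mm behind it; z points along the fingers, y is the line along which they close (so a half turn about z gives the same grasp; the last joint's range is limited). The gripper opens to 85 mm and grips with 20 to 120 N. Pads are 22 mm wide; open, the fingers measure 114 mm over their backs; the gripper's body (76 mm by 85 mm) begins 54 mm behind the grasp point. The pads swing forward as they close: fully open they stand 13 mm farther back than shut.
Start: joints at [1.507, 0.385, 0.008, 0, -1.194, -0.259], TCP at [198.232, 592.709, 245.312] pointing down, gripper open.
Joint ranges: [-3.14, 3.14], [-1.21, 2.06], [-1.07, 1.41], [-3.16, 2.05], [-2.99, -0.16], [-3.1, 3.1]. Speed limits (rad/s): [2.79, 2.79, 3.14, 3.14, 3.14, 3.14].

## Interface

Orientations are given as a unit quaternion [x, y, z, w].
In Python, from bench import * gives the robot as it stands.
- The arm moves only by the tool carry_out, never from a script. Its argument "motion" is a list of rows, each a list of 7 numbers: the turn, a rotation vector about the tool's x, y, z in rad, then the shift along the tool's x, y, z in mm, then the opening, from -1 (shut) to 1 (fully open), so that 0 is half open. A call has 1 to 5 rows; each row is the pose to reach, as a shift and turn from the pose commanded when the call began, along the tool's axes at that moment; what a row does not reach only later rows make up. A row lasts 1/8 s, in which the tool goes at most 62.5 mm and 10.7 degrees, less where a joint would pass 70% of its speed; a pose out of reach is approached as far as the arm can. A call with a gripper value outside its range is refused whole. The fingers move at their own pace and stop on an object; the grip force is fixed at half the most. Time passes only in rows, so rows that repeat a pose let the fingers close. It gives the time, the measured TCP pose, the force, the opening and the grip force at its end, in the units of the state.
- read_state(): the state, without advancing time (a new reading comes with each control period).
- get_image(name): name is "side" or "top"; returns a dict with "color" (480x640x3 uint8, blue, green, red), "mtx" (3x3 intrinsics, pixels), "k1" (the pictures are not rectified: a ray, as slopes to the right and down, at radius r is drawn at 1 + k1 r^2 times it, then the intrinsics apply), "position" and "orientation" of the camera in the world. Camera axes: x right, y down, z forward; pixel columns grow to the right and rows downward; lengths in mm; the calibration is good to about 2 mm. A picture is of the moment at which its call begins. There is no depth.
- job_done(): hands the job in; it is judged then, once.
The state is a dict: "clock": time; "joints": joint angles; "joint_vel": joint speeds; "joint_efforts": joint torques, N m; "position": TCP position; "ee_rot": TCP orientation; "contact_force": force on the tool from outside, world axes, zero at the start; "wrist_torque": the same for the moment, N m; "gripper_width": finger opening in mm; "grasp_force": force on a finger pad.
Only numpy, scipy, OpenCV 4.12 (cv2) and the standard library are available. Lean on these libraries where they do the work, as an engineer would, in place of code of your own. Each camera call takes 0.05 s, during which the arm holds its last target. There are 200 camera calls.

## Working session

There is one attempt and no reset: what is moved stays moved. The work goes in short steps, Python scripts to look and compute and a tool call to move; the robot and the scene stay as the last step left them, time stands still between calls to the robot, and variables do not carry over. Pictures are saved under pics/ and viewed, at most 10 in all, crops included, and the job is handed in when it is done.

Besides the shell and the picture viewer there is one more tool, called after "Call:" in YAML: its name, and indented under it one key for each argument. carry_out: Moves the arm, as the interface text tells. Its arguments: {"type":"object","properties":{"motion":{"type":"array"}},"required":["motion"]}

```bash
ls; mkdir -p pics; python3 - <<'E'
from bench import *
import cv2
for n in ("top","side"):
    i=get_image(n); cv2.imwrite(f"pics/{n}0.png",i["color"]); print(n,i["mtx"],i["k1"],i["position"],i["orientation"])
print(read_state())
E
```

```text
pics
top [[481.93293157   0.         317.60433431]
 [  0.         481.93293157 243.09991303]
 [  0.           0.           1.        ]] -0.1347863813320852 [ 298.78409451  117.25303585 1131.83907982] [ 0.71119635 -0.69793199  0.06460623 -0.05400675]
side [[517.47991971   0.         322.56773234]
 [  0.         517.47991971 238.38335498]
 [  0.           0.           1.        ]] -0.14360788482065143 [-101.27613406 -904.55377454  774.37168767] [ 0.83907645 -0.22076344  0.11310071 -0.48417192]
{'clock': 0.1, 'joints': array([ 1.50659382e+00,  3.85453658e-01,  6.75879988e-03, -3.83789476e-04,
       -1.19398043e+00, -2.58572385e-01]), 'joint_vel': array([-0.00052746, -0.00195086,  0.00440641,  0.00300129, -0.00071164,
       -0.00079102]), 'joint_efforts': array([-1.87767891e-04, -3.93319380e+01,  1.88927865e+01,  4.19789717e+00,
       -2.58802262e-03,  6.24924880e-06]), 'position': array([198.10534508, 592.25981575, 244.35278722]), 'ee_rot': array([ 9.86993461e-01, -1.60757562e-01, -8.63636932e-05,  9.52355743e-04]), 'contact_force': array([0.65746281, 0.08605487, 0.17872297]), 'wrist_torque': array([-9.17100330e-05,  1.70237412e-02, -4.77750569e-02]), 'grasp_force': 0.0, 'gripper_width': 85.10923612717225}
```

View pics/top0.png

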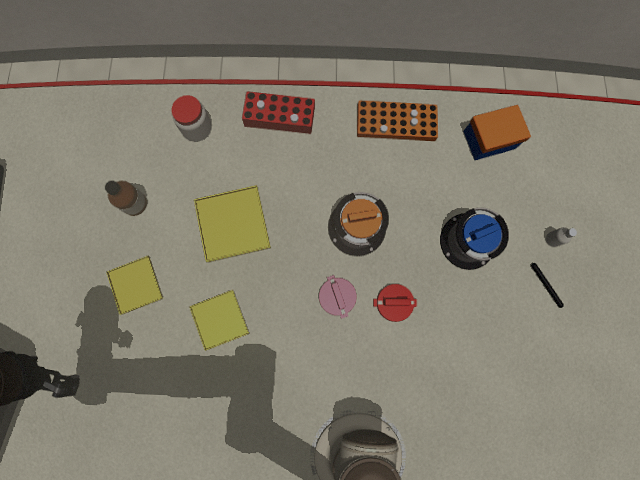

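View pics/side0.png

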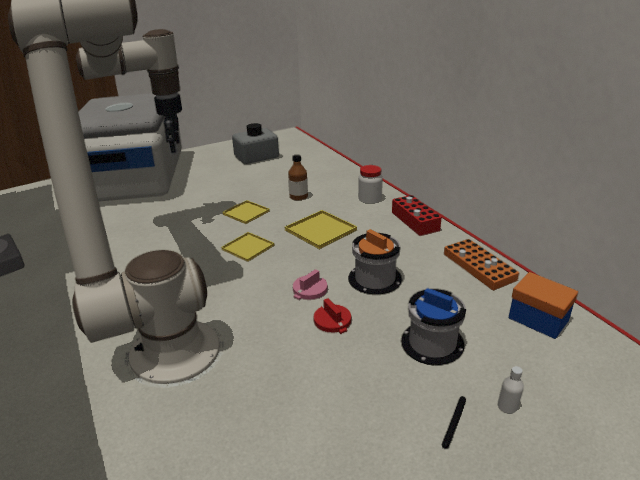

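The top picture shows the lids: orange (361,218) on a canister, blue (482,234), and loose pink (338,296) and red (395,303) look-alikes. The trays are large (232,223) and small (134,285) and (219,320). The canister with the truly orange lid is the one meant, and only the large tray can be 156 mm. I'll confirm both with metric orthophotos.

```bash
cat > h.py <<'E'
from bench import *
import numpy as np, cv2
from scipy.spatial.transform import Rotation as R
def proj(i,P):
    P=np.asarray(P,float).reshape(-1,3); M=R.from_quat(i["orientation"]).as_matrix()
    return cv2.projectPoints((P-i["position"])@M,np.zeros(3),np.zeros(3),i["mtx"],np.array([i["k1"],0,0,0]))[0].reshape(-1,2)
def unproj(i,uv,z):
    n=cv2.undistortPoints(np.array(uv,float).reshape(-1,1,2),i["mtx"],np.array([i["k1"],0,0,0.]))[:,0]
    d=R.from_quat(i["orientation"]).apply(np.c_[n,np.ones(len(n))]); p=np.array(i["position"])
    return p+d*((z-p[2])/d[:,2])[:,None]
def ortho(i,c,half,z,s):   # s px per mm, up=+x, left=+y
    a=np.arange(-half,half,1/s); X,Y=np.meshgrid(c[0]-a,c[1]-a,indexing="ij")
    m=proj(i,np.c_[X.ravel(),Y.ravel(),np.full(X.size,z)]).astype(np.float32).reshape(*X.shape,2)
    return cv2.remap(i["color"],m[...,0],m[...,1],cv2.INTER_CUBIC)
def grid(o,half,s,step=20):
    for k in np.arange(-half+step,half,step):
        p=int((half-k)*s)
        cv2.putText(o,str(int(k)),(p,10),0,.35,(255,255,255)); cv2.putText(o,str(int(k)),(0,p),0,.35,(255,255,255))
        o[p,::6]=255; o[::6,p]=255
E
python3 - <<'E'
from h import *
t=get_image("top"); s=get_image("side")
ct=unproj(t,[[361,218]],106)[0]; cy=unproj(t,[[232,223]],14)[0]; print(ct,cy, unproj(t,[[482,234]],106))
hsv=cv2.cvtColor(t["color"],cv2.COLOR_BGR2HSV)
m=cv2.inRange(hsv,(22,100,60),(35,255,255))
for c in cv2.findContours(m,0,2)[0]:
    if cv2.contourArea(c)>500:
        w=unproj(t,c[:,0],14)[:,:2].astype(np.float32); print("tray",cv2.minAreaRect(w))
m=cv2.inRange(hsv,(5,120,60),(18,255,255)); 
for c in cv2.findContours(m,0,2)[0]:
    if cv2.contourArea(c)>300: print("or",cv2.boundingRect(c),cv2.minEnclosingCircle(unproj(t,c[:,0],106)[:,:2].astype(np.float32)))
a=ortho(t,ct,80,106,2.5); grid(a,80,2.5); b=ortho(s,ct,80,106,2.5); grid(b,80,2.5)
cv2.imwrite("pics/o1.png",np.hstack([a,b])); 
E
```

```text
[530.39103786   9.5050991  106.        ] [532.73238665 306.09715553  14.        ] [[ 500.66486864 -260.40179223  106.        ]]
tray ((305.26666259765625, 327.50164794921875), (108.73119354248047, 108.77559661865234), 22.517974853515625)
tray ((380.5762939453125, 533.5458374023438), (109.50323486328125, 110.50213623046875), 21.97313690185547)
tray ((533.3938598632812, 308.1808776855469), (157.11862182617188, 156.2502899169922), 14.239178657531738)
or (340, 199, 43, 39) ((530.6686401367188, 9.655752182006836), 46.43706130981445)
or (471, 105, 60, 48) ((754.0957641601562, -318.857666015625), 76.9431381225586)
or (357, 101, 81, 40) ((762.6201171875, -75.23787689208984), 100.52527618408203)
```

View pics/o1.png

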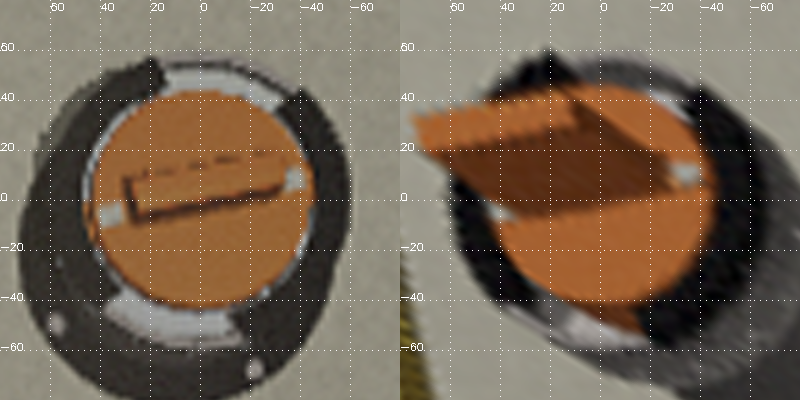

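The crop shows the orange lid with its disc centred at about (200,199) in the left panel, so near world (532, 8). The bar's end marks are at (109,214) and (293,178), giving a yaw of −79°. The bright slot gaps are centred near (215,80) and (175,320), giving a slot axis of about −11.5°. The lid therefore needs about +67.5°, which fits the stated 45–80°. The tray at (533, 308) measures 157×156 mm, so it is the one meant; the other two are 109 mm.

```bash
cat > plan.py <<'E'
# usage: plan.py n x y z yawdeg [final rows done so far "rz,dx,dy,dz" ...]
import sys, numpy as np
from h import R, read_state
def Q(y): return R.from_euler("z",y,degrees=True)*R.from_euler("x",180,degrees=True)
def yaw(r): x=r.apply([1,0,0]); return np.degrees(np.arctan2(x[1],x[0]))
def rel(p,y,tp,ty): return -np.radians(ty-y), Q(y).inv().apply(np.array(tp)-p)
if __name__=="__main__":
    n=int(sys.argv[1]); T=np.array(list(map(float,sys.argv[2:6])))
    p=np.array([198.232,592.709,245.312]); y=yaw(R.from_quat([.98699,-.16076,0,0]))
    for a in sys.argv[6:]:
        v=list(map(float,a.split(","))); p=p+Q(y).apply(v[1:]); y-=np.degrees(v[0])
    print("cmd",p.round(1),round(y,2))
    s=read_state(); print("meas",s["position"].round(1),round(yaw(R.from_quat(s["ee_rot"])),2),s["clock"])
    for k in range(n):
        f=1/(n-k); tp=p+(T[:3]-p)*f; ty=y+(T[3]-y)*f
        rz,d=rel(p,y,tp,ty); rz=round(rz,3); d=d.round(0 if k<n-1 else 1); print("call",k+1,rz,d,"row step",round(rz/5,4),(d/5).round(2))
        p=p+Q(y).apply(d); y-=np.degrees(rz)
E
python3 plan.py 3 532 8 200 -79
```

```text
cmd [198.2 592.7 245.3] -18.5
meas [198.1 592.4 244.6] -18.5 0.2
call 1 0.352 [167. 150.  15.] row step 0.0704 [33.4 30.   3. ]
call 2 0.352 [209.  82.  15.] row step 0.0704 [41.8 16.4  3. ]
call 3 0.352 [224.2   5.8  15.3] row step 0.0704 [44.84  1.16  3.06]
```

Call:
carry_out:
  motion:
    - [0, 0, 0.07, 33, 30, 3, 1]
    - [0, 0, 0.14, 67, 60, 6, 1]
    - [0, 0, 0.21, 100, 90, 9, 1]
    - [0, 0, 0.28, 134, 120, 12, 1]
    - [0, 0, 0.352, 167, 150, 15, 1]

```text
clock: 0.82
position: [309.5, 396.0, 230.2]
ee_rot: [0.943, -0.332, -0.0, 0.0]
contact_force: [0.5, 0.2, -0.7]
gripper_width: 85.1
grasp_force: 0.0
```

Call:
carry_out:
  motion:
    - [0, 0, 0.07, 42, 16, 3, 1]
    - [0, 0, 0.14, 84, 33, 6, 1]
    - [0, 0, 0.21, 125, 49, 9, 1]
    - [0, 0, 0.28, 167, 66, 12, 1]
    - [0, 0, 0.352, 209, 82, 15, 0.5]

```text
clock: 1.45
position: [421.4, 201.5, 215.3]
ee_rot: [0.871, -0.492, 0.0, -0.0]
contact_force: [0.2, 1.0, -0.4]
gripper_width: 69.8
grasp_force: 0.0
```

Call:
carry_out:
  motion:
    - [0, 0, 0.07, 45, 1, 3, 0.5]
    - [0, 0, 0.14, 90, 2, 6, 0.5]
    - [0, 0, 0.21, 134, 3, 9, 0.5]
    - [0, 0, 0.28, 179, 5, 12, 0.5]
    - [0, 0, 0.352, 224.2, 5.8, 15.3, 0.5]

```text
clock: 2.08
position: [532.6, 6.7, 199.9]
ee_rot: [0.771, -0.637, 0.0, -0.0]
contact_force: [1.2, 0.3, 0.5]
gripper_width: 64.1
grasp_force: 0.0
```

```bash
python3 plan.py 2 532 8 124 -79 .352,167,150,15 .352,209,82,15 .352,224.2,5.8,15.3; python3 - <<'E'
from h import *
s=get_image("side"); c=(532,8); st=read_state()
print(st["position"],st["gripper_width"],st["joints"])
u=proj(s,[[532,8,140]])[0].astype(int); x,y=u
cv2.imwrite("pics/s1.png",cv2.resize(s["color"][y-110:y+70,x-100:x+100],None,fx=3,fy=3,interpolation=2))
E
```

```text
cmd [532.   8. 200.] -79.01
meas [532.6   6.7 199.9] -79.13 2.075
call 1 -0.0 [ 0. -0. 38.] row step -0.0 [ 0.  -0.   7.6]
call 2 -0.0 [ 0. -0. 38.] row step -0.0 [ 0.  -0.   7.6]
[534.37507991   3.45253984 199.2192117 ] 64.01115256212262 [ 0.3109622   0.27111182 -0.28366081  0.00173527 -1.01660167 -0.12715017]
```

View pics/s1.png

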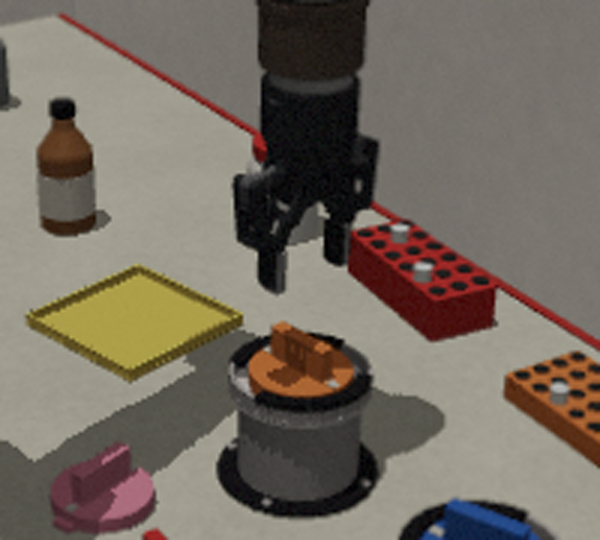

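The side crop shows the fingers (270,280) and (338,250) straddling the bar (300,345), so I'll descend.

Call:
carry_out:
  motion:
    - [0, 0, 0, 0, 0, 0, 0.5]
    - [0, 0, 0, 0, 0, 10, 0.5]
    - [0, 0, 0, 0, 0, 22, 0.5]
    - [0, 0, 0, 0, 0, 35, 0.5]
    - [0, 0, 0, 0, 0, 48, 0.5]

```text
clock: 2.75
position: [531.7, 8.5, 150.9]
ee_rot: [0.772, -0.636, -0.0, 0.0]
contact_force: [-0.5, -0.3, -0.9]
gripper_width: 64.1
grasp_force: 0.0
```

Call:
carry_out:
  motion:
    - [0, 0, 0, 0, 0, 8, 0.5]
    - [0, 0, 0, 0, 0, 16, 0.3]
    - [0, 0, 0, 0, 0, 22, 0.2]
    - [0, 0, 0, 0, 0, 28, 0]
    - [0, 0, 0, 0, 0, 28, 0]

```text
clock: 3.38
position: [531.8, 7.9, 123.6]
ee_rot: [0.772, -0.636, -0.0, 0.0]
contact_force: [-0.0, 0.3, -0.5]
gripper_width: 42.6
grasp_force: 0.0
```

```bash
python3 plan.py 1 532 8 124 -79 .352,167,150,15 .352,209,82,15 .352,224.2,5.8,15.3 0,0,0,48 0,0,0,28; python3 - <<'E'
from h import *
for k,n in enumerate(("top","side")):
    s=get_image(n); x,y=proj(s,[[532,8,125]])[0].astype(int)
    a=cv2.resize(s["color"][y-50:y+50,x-50:x+50],None,fx=4,fy=4,interpolation=2); b=np.hstack([b,a]) if k else a
cv2.imwrite("pics/s2.png",b)
E
```

```text
cmd [532.   8. 124.] -79.01
meas [531.8   7.9 123.6] -79.01 3.375
call 1 -0.0 [ 0. -0.  0.] row step -0.0 [ 0. -0.  0.]
```

View pics/s2.png

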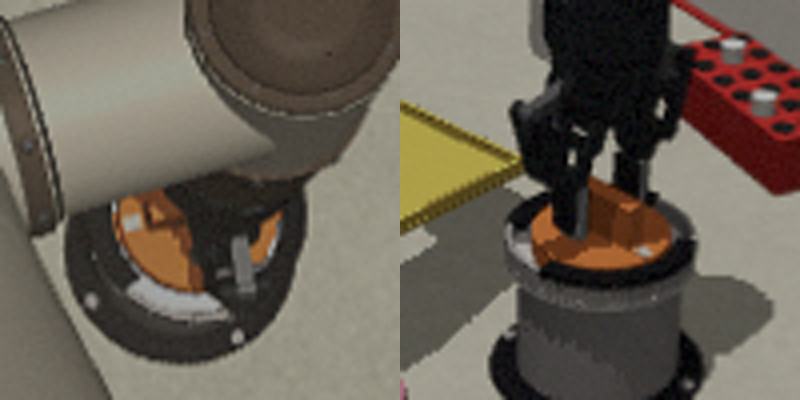

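The bar lies between the fingers (side panel, near (570,230) and (635,195)), so I'll close.

Call:
carry_out:
  motion:
    - [0, 0, 0, 0, 0, 0, -0.3]
    - [0, 0, 0, 0, 0, 0, -0.6]
    - [0, 0, 0, 0, 0, 0, -1]
    - [0, 0, 0, 0, 0, 0, -1]
    - [0, 0, 0, 0, 0, 0, -1]

```text
clock: 4.1
position: [532.5, 8.1, 124.5]
ee_rot: [0.772, -0.636, 0.0, -0.0]
contact_force: [0.5, -0.4, 4.1]
gripper_width: 12.8
grasp_force: 60.4
```

Call:
carry_out:
  motion:
    - [0, 0, 0, 0, 0, 0, -1]
    - [0, 0, 0, 0, 0, 0, -1]
    - [0, 0, 0, 0, 0, 0, -1]

```text
clock: 4.47
position: [532.5, 8.1, 124.5]
ee_rot: [0.772, -0.636, 0.0, -0.0]
contact_force: [0.7, 0.6, 4.2]
gripper_width: 12.6
grasp_force: 60.6
```

Gripped, at 12.6 mm and 60 N. Now I'll turn it anticlockwise by 67.5° (−1.178 rad about the tool's z).

Call:
carry_out:
  motion:
    - [0, 0, -0.08, 0, 0, -0.5, -1]
    - [0, 0, -0.18, 0, 0, -0.5, -1]
    - [0, 0, -0.28, 0, 0, -0.5, -1]
    - [0, 0, -0.36, 0, 0, -0.5, -1]
    - [0, 0, -0.4, 0, 0, -0.5, -1]

```text
clock: 5.1
position: [532.1, 8.0, 124.5]
ee_rot: [0.883, -0.47, 0.0, -0.0]
contact_force: [0.2, 0.6, 3.2]
gripper_width: 12.8
grasp_force: 60.4
```

Call:
carry_out:
  motion:
    - [0, 0, -0.08, 0, 0, 0, -1]
    - [0, 0, -0.18, 0, 0, 0, -1]
    - [0, 0, -0.28, 0, 0, 0, -1]
    - [0, 0, -0.36, 0, 0, 0, -1]
    - [0, 0, -0.4, 0, 0, 0, -1]

```text
clock: 5.72
position: [532.1, 8.0, 124.5]
ee_rot: [0.959, -0.285, 0.0, -0.0]
contact_force: [0.3, 0.8, 4.3]
gripper_width: 12.8
grasp_force: 60.4
```

Call:
carry_out:
  motion:
    - [0, 0, -0.08, 0, 0, 0, -1]
    - [0, 0, -0.18, 0, 0, 0, -1]
    - [0, 0, -0.28, 0, 0, 0, -1]
    - [0, 0, -0.36, 0, 0, 0, -1]
    - [0, 0, -0.378, 0, 0, 0, -1]

```text
clock: 6.35
position: [532.0, 8.0, 124.5]
ee_rot: [0.995, -0.1, 0.0, -0.0]
contact_force: [-0.1, 0.2, 3.2]
gripper_width: 12.9
grasp_force: 60.4
```

```bash
python3 plan.py 1 532 8 124.5 -11.5 .352,167,150,15 .352,209,82,15 .352,224.2,5.8,15.3 0,0,0,48 0,0,0,28 -.4,0,0,-.5 -.4,0,0,0 -.378,0,0,0; python3 - <<'E'
from h import *
st=read_state(); print(st["wrist_torque"],st["contact_force"],st["gripper_width"])
for k,n in enumerate(("top","side")):
    s=get_image(n); x,y=proj(s,[[532,8,125]])[0].astype(int)
    a=cv2.resize(s["color"][y-50:y+50,x-50:x+50],None,fx=4,fy=4,interpolation=2); b=np.hstack([b,a]) if k else a
cv2.imwrite("pics/s3.png",b)
E
```

```text
cmd [532.    8.  124.5] -11.51
meas [532.    8.  124.5] -11.53 6.35
call 1 -0.0 [0. 0. 0.] row step -0.0 [0. 0. 0.]
[ 0.05147773  0.01722313 -0.09417777] [-0.1252954   0.19294043  3.16491263] 12.85446871738145
```

View pics/s3.png

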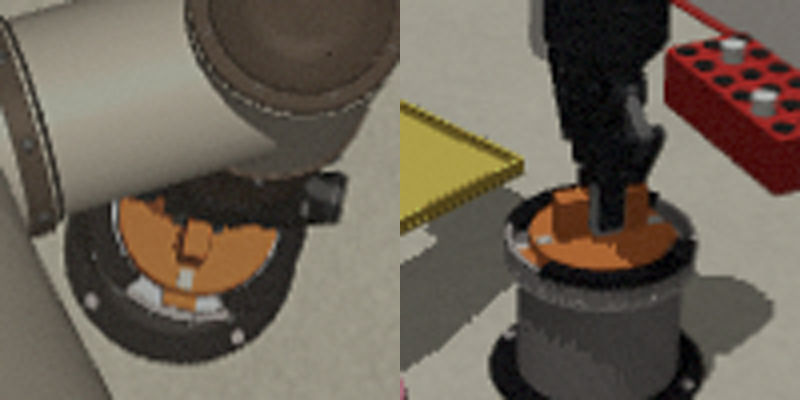

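In the top panel the orange lug (180,300) sits in the middle of the slot gap (130–230), so I'll lift gently straight up.

Call:
carry_out:
  motion:
    - [0, 0, 0, 0, 0, -2, -1]
    - [0, 0, 0, 0, 0, -5, -1]
    - [0, 0, 0, 0, 0, -8, -1]
    - [0, 0, 0, 0, 0, -11, -1]
    - [0, 0, 0, 0, 0, -14, -1]

```text
clock: 7.08
position: [532.0, 8.0, 138.7]
ee_rot: [0.995, -0.1, -0.0, -0.0]
contact_force: [0.2, 0.3, -2.5]
gripper_width: 12.9
grasp_force: 59.7
```

Call:
carry_out:
  motion:
    - [0, 0, 0, 0, 0, -10, -1]
    - [0, 0, 0, 0, 0, -25, -1]
    - [0, 0, 0, 0, 0, -40, -1]
    - [0, 0, 0, 0, 0, -52, -1]
    - [0, 0, 0, 0, 0, -60, -1]

```text
clock: 7.7
position: [532.3, 8.1, 199.7]
ee_rot: [0.995, -0.1, 0.001, -0.0]
contact_force: [0.3, 0.1, -1.7]
gripper_width: 12.9
grasp_force: 59.6
```

```bash
python3 plan.py 3 533.4 308.2 198.5 -11.5 .352,167,150,15 .352,209,82,15 .352,224.2,5.8,15.3 0,0,0,48 0,0,0,28 -.4,0,0,-.5 -.4,0,0,0 -.378,0,0,0 0,0,0,-14 0,0,0,-60; python3 - <<'E'
from h import *
s=get_image("side")["color"]; cv2.imwrite("pics/s4.png",cv2.resize(s[130:330,240:480],None,fx=2.5,fy=2.5,interpolation=2))
s=get_image("side"); m=cv2.inRange(cv2.cvtColor(s["color"],cv2.COLOR_BGR2HSV),(22,100,60),(35,255,255))
for c in cv2.findContours(m,0,2)[0]:
    if cv2.contourArea(c)>500: print("tray",cv2.minAreaRect(unproj(s,c[:,0],14)[:,:2].astype(np.float32)))
E
```

```text
cmd [532.    8.  198.5] -11.51
meas [532.3   8.1 199.7] -11.5 7.7
call 1 -0.0 [-20. -98.   0.] row step -0.0 [ -4.  -19.6   0. ]
call 2 -0.0 [-19. -98.   0.] row step -0.0 [ -3.8 -19.6   0. ]
call 3 -0.0 [-19.5 -98.4   0. ] row step -0.0 [ -3.9  -19.68   0.  ]
tray ((301.55462646484375, 317.6199035644531), (115.21393585205078, 118.21990966796875), 22.674335479736328)
tray ((530.61474609375, 300.8984069824219), (168.75369262695312, 170.0829620361328), 14.065741539001465)
tray ((376.7461242675781, 523.4361572265625), (118.23102569580078, 118.32341003417969), 22.256956100463867)
```

View pics/s4.png

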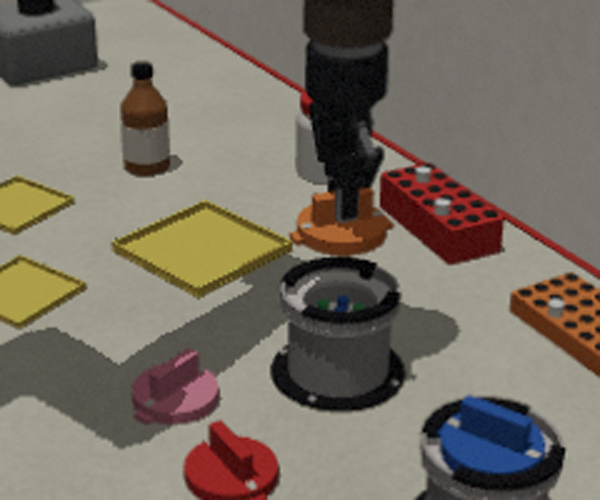

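The lid (345,225) hangs level and clear of the open canister. Next I'll carry it over the tray.

Call:
carry_out:
  motion:
    - [0, 0, 0, -2, -10, 0, -1]
    - [0, 0, 0, -6, -30, 0, -1]
    - [0, 0, 0, -11, -53, 0, -1]
    - [0, 0, 0, -16, -76, 0, -1]
    - [0, 0, 0, -20, -98, 0, -1]

```text
clock: 8.43
position: [531.5, 109.3, 197.7]
ee_rot: [0.995, -0.1, -0.001, 0.0]
contact_force: [0.0, 0.0, -2.5]
gripper_width: 13.1
grasp_force: 59.6
```

Call:
carry_out:
  motion:
    - [0, 0, 0, -4, -20, 0, -1]
    - [0, 0, 0, -8, -40, 0, -1]
    - [0, 0, 0, -12, -60, 0, -1]
    - [0, 0, 0, -16, -80, 0, -1]
    - [0, 0, 0, -19, -98, 0, -1]

```text
clock: 9.05
position: [532.9, 209.3, 198.5]
ee_rot: [0.995, -0.1, 0.0, -0.0]
contact_force: [0.9, -0.7, -3.4]
gripper_width: 12.6
grasp_force: 59.6
```

Call:
carry_out:
  motion:
    - [0, 0, 0, -6, -30, 0, -1]
    - [0, 0, 0, -11, -56, 0, -1]
    - [0, 0, 0, -15, -77, 0, -1]
    - [0, 0, 0, -18, -90, 0, -1]
    - [0, 0, 0, -19.5, -97.5, 0, -1]

```text
clock: 9.68
position: [533.1, 308.0, 198.3]
ee_rot: [0.995, -0.1, -0.0, 0.0]
contact_force: [0.0, -0.1, -2.2]
gripper_width: 13.3
grasp_force: 59.6
```

Call:
carry_out:
  motion:
    - [0, 0, 0, 0, 0, 10, -1]
    - [0, 0, 0, 0, 0, 30, -1]
    - [0, 0, 0, 0, 0, 54, -1]
    - [0, 0, 0, 0, 0, 78, -1]
    - [0, 0, 0, 0, 0, 100, -1]

```text
clock: 10.3
position: [533.0, 306.1, 97.1]
ee_rot: [0.995, -0.101, -0.001, 0.001]
contact_force: [-0.2, -0.2, -2.5]
gripper_width: 13.2
grasp_force: 59.6
```

Call:
carry_out:
  motion:
    - [0, 0, 0, 0, 0, 15, -1]
    - [0, 0, 0, 0, 0, 25, -1]
    - [0, 0, 0, 0, 0, 33, -1]
    - [0, 0, 0, 0, 0, 40, -1]
    - [0, 0, 0, 0, 0, 40, -1]

```text
clock: 10.92
position: [533.1, 307.2, 58.2]
ee_rot: [0.995, -0.1, -0.0, 0.0]
contact_force: [-0.3, 0.3, -1.2]
gripper_width: 13.0
grasp_force: 59.6
```

```bash
python3 - <<'E'
from h import *
st=read_state(); print(st["position"],st["contact_force"],st["gripper_width"])
s=get_image("side")["color"]; cv2.imwrite("pics/s5.png",cv2.resize(s[130:330,200:440],None,fx=2.5,fy=2.5,interpolation=2))
E
```

```text
[533.09731314 307.18680453  58.16363771] [-0.31743631  0.28378466 -1.19081998] 12.967843325739642
```

View pics/s5.png

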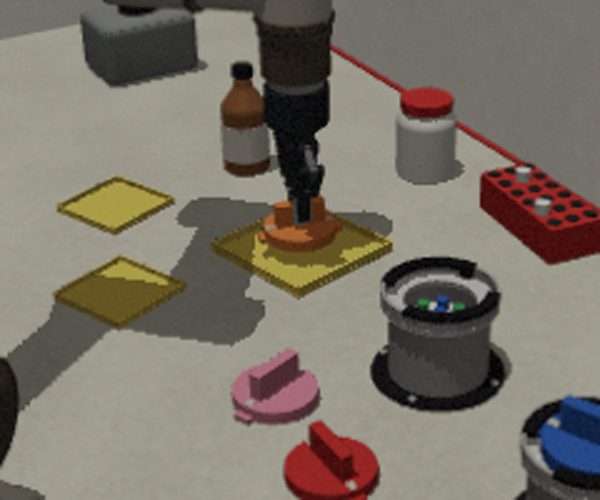

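The lid (300,228) is centred over the yellow tray (302,250), so I'll lower it. Contact should come near z = 37.5.

Call:
carry_out:
  motion:
    - [0, 0, 0, 0, 0, 6, -1]
    - [0, 0, 0, 0, 0, 11, -1]
    - [0, 0, 0, 0, 0, 15, -1]
    - [0, 0, 0, 0, 0, 18, -1]
    - [0, 0, 0, 0, 0, 19, -1]

```text
clock: 11.6
position: [533.2, 307.2, 39.2]
ee_rot: [0.995, -0.1, -0.0, 0.0]
contact_force: [0.4, -0.1, -2.1]
gripper_width: 13.1
grasp_force: 59.6
```

Call:
carry_out:
  motion:
    - [0, 0, 0, 0, 0, 0.5, -1]
    - [0, 0, 0, 0, 0, 1, -1]
    - [0, 0, 0, 0, 0, 1.5, -1]
    - [0, 0, 0, 0, 0, 2, -1]
    - [0, 0, 0, 0, 0, 2, -1]

```text
clock: 12.22
position: [533.3, 307.3, 37.6]
ee_rot: [0.995, -0.1, 0.0, -0.0]
contact_force: [0.3, 0.2, -2.5]
gripper_width: 13.1
grasp_force: 59.7
```

Not down yet, since the force still reads −2.5 N. I'll creep lower.

Call:
carry_out:
  motion:
    - [0, 0, 0, 0, 0, 0.4, -1]
    - [0, 0, 0, 0, 0, 0.8, -1]
    - [0, 0, 0, 0, 0, 0.8, -1]

```text
clock: 12.6
position: [533.3, 307.3, 37.5]
ee_rot: [0.995, -0.1, 0.0, -0.0]
contact_force: [-3.2, -1.0, 5.5]
gripper_width: 12.6
grasp_force: 60.7
```

Touched down: the force is +5.5 N and z has stopped at 37.5. Now I'll release.

Call:
carry_out:
  motion:
    - [0, 0, 0, 0, 0, -0.5, -0.8]
    - [0, 0, 0, 0, 0, -0.5, -0.5]
    - [0, 0, 0, 0, 0, -0.5, -0.2]
    - [0, 0, 0, 0, 0, -0.5, 0]
    - [0, 0, 0, 0, 0, -0.5, 0]

```text
clock: 13.22
position: [533.3, 307.3, 37.0]
ee_rot: [0.995, -0.1, -0.0, 0.0]
contact_force: [-0.2, 0.2, 0.4]
gripper_width: 42.8
grasp_force: 0.0
```

Call:
carry_out:
  motion:
    - [0, 0, 0, 0, 0, -5, 0]
    - [0, 0, 0, 0, 0, -20, 0]
    - [0, 0, 0, 0, 0, -45, 0]
    - [0, 0, 0, 0, 0, -80, 0]
    - [0, 0, 0, 0, 0, -120, 0]

```text
clock: 13.85
position: [533.2, 307.2, 159.2]
ee_rot: [0.995, -0.1, 0.0, -0.0]
contact_force: [0.9, 0.3, 0.2]
gripper_width: 42.6
grasp_force: 0.0
```

Call:
carry_out:
  motion:
    - [0, 0, 0, 0, 0, -20, 0]
    - [0, 0, 0, 0, 0, -30, 0]
    - [0, 0, 0, 0, 0, -35, 0]
    - [0, 0, 0, 0, 0, -35, 0]
    - [0, 0, 0, 0, 0, -35, 0]

```text
clock: 14.48
position: [532.9, 307.0, 191.1]
ee_rot: [0.995, -0.1, -0.001, 0.001]
contact_force: [0.2, 0.0, 0.4]
gripper_width: 42.9
grasp_force: 0.0
```

```bash
python3 - <<'E'
from h import *
st=read_state(); print(st["position"],st["contact_force"],st["gripper_width"],st["clock"])
a,b=get_image("side")["color"][170:290,230:390],get_image("top")["color"][170:290,160:320]
cv2.imwrite("pics/s6.png",np.hstack([cv2.resize(k,None,fx=2.5,fy=2.5,interpolation=2) for k in (a,b)]))
E
```

```text
[532.90389113 307.02640972 191.10513515] [0.15966624 0.0070485  0.35140824] 42.87506731756308 14.475
```

View pics/s6.png

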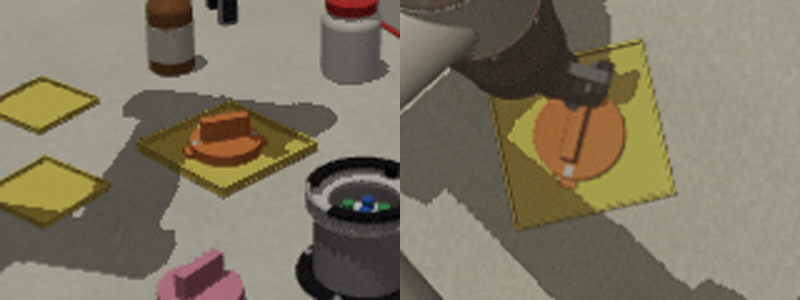

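The lid lies flat and upright in the tray (side (227,140), top (578,137)), and the gripper is clear of it. Handing in.

```bash
python3 -c "
from bench import *
print(job_done())"
```

```text
the job is handed in; nothing more can be done
None
```

The orange lid was turned open, lifted off, set down upright in the 156 mm yellow tray and only then released; the blue canister was left shut, and the job was handed in at about 14.5 s.

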